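# Fit the spacer sleeve and outer bearing on a leaning stub axle

## Task

Build up the stub axle that leans in the blue tilting clamp: slide the brass spacer sleeve over the threaded end and down the shaft until it is fully home on the shoulder, then slide the dark bearing down after it until it sits square on the end of the sleeve. Guide each part in the gripper all the way home and only then let go, never letting it drop down the shaft. Do not push the axle or the clamp out of position, and leave the grease jar, spray can, black parts bin and grey cup where they are.

Things in the scene. Friction and masses are not known exactly. Their poses are not given: they have to be found in the camera images.
- seat (a point): Centre of the stub axle's shoulder face (dark steel, 40 mm across) on which the sleeve must land. z points out along the shaft to the threaded end; the shaft leans 22 to 33 degrees from vertical, its top roughly towards the robot; the hinge is very stiff. x lies in the plane of the lean (up and away from the leaning side), y is level. Below: 20 mm of collars up to 52 mm across, then a grey block.
- axle_tip (a point): Centre of the free end of the stub axle, 110 mm from the seat along the shaft; same axes as the seat. From the seat outwards the shaft is: bright steel journal 25 mm in diameter from 0 to 80 mm, a cone narrowing to 18 mm at 88 mm, an 18 mm threaded end to 106 mm, and a tip 14 mm across at 110 mm.
- stand: Blue tilting clamp fixed to the bench: base 150 x 110 x 12 mm, two cheeks up to 127 mm high, 98 mm over their outsides. Origin: centre of its underside. The axle's hinge runs along its y axis, 110 mm above the bench and 40 mm behind the seat; the axle leans to its -x side. A black steering arm sticks out of the block's back (+x), up to 71 mm from the shaft axis and below the seat's plane.
- sleeve: Brass spacer sleeve standing on end on the bench: plain tube, outside diameter 40 mm, bore 28 mm (1.5 mm clearance all round on the shaft), 50 mm long, about 0.24 kg. Origin: centre of its lower end; z along the bore, upwards.
- bearing: Dark steel roller bearing lying flat on the bench: ring of outside diameter 46 mm, bore 28 mm, 18 mm thick, about 0.15 kg, small bright rollers showing on the top. Origin: centre of its underside; z along the bore, upwards.
- grease: Bystander: grease jar with a red cap, yellow label, 54 mm across and 115 mm tall, close to the sleeve. Origin: centre of its underside. Loose.
- bin: Bystander: black open parts bin with nuts, 65 x 100 mm and 60 mm tall, close to the sleeve. Origin: centre of its underside. Loose.
- spray: Bystander: blue spray can with a white cap, 52 mm across and 130 mm tall, close to the bearing. Origin: centre of its underside. Loose.
- old_cup: Bystander: grey bearing cup, a small open round vessel 64 mm across at its foot, 54 mm at its rim and 45 mm tall, close to the bearing. Origin: centre of its underside. Loose.
Things that resemble listed ones, but are neither listed nor needed, are in the scene too. Several things look just like the bearing: the one meant starts farthest to the robot's left. Of the things that look like the sleeve, take the one that is farthest from the robot's base at the start.

How it is judged:
By the outcome, as a careful person would: the job done as asked, in the order asked, and still so for the second after the job is handed in, with the robot touching nothing.
It also fails if it takes over 72 s, if anything falls off the work surface, if the arm or the gripper's body presses on something with over 40 N, if the wrist force passes 120 N, or if a joint passes its speed limit or range.

## Robot

A 6-joint arm with a two-finger parallel gripper is mounted at the origin on the work surface. World frame = base frame: x ahead of the robot, y to its left, z up, the work surface at z = 0. Lengths are in mm, angles in degrees, forces in N, time in s.
With the tool pointing down it reaches from about 400 to 925 mm from the base axis. Payload 12.5 kg.
Tool frame: the origin (TCP) lies at the very end of the fingers, on their centre line; the grasp point (between the pads) lies 19 mm behind it; z points along the fingers, y is the line along which they close (so a half turn about z gives the same grasp; the last joint's range is limited). The gripper opens to 95 mm and grips with 3 to 60 N. Pads are 20 mm wide; open, the fingers measure 119 mm over their backs; the gripper's body (75 mm by 180 mm) begins 59 mm behind the grasp point.
Start: joints at [-73.602, 28.126, 89.318, -0, 62.55, -6.05], TCP at [238.682, -577.649, 214.661] pointing down, gripper open.
Joint ranges: [-177.58, 177.58], [-47.91, 125.51], [2.72, 160], [-65.01, 245.01], [3.68, 167.84], [-153.87, 153.87]. Speed limits (degrees/s): [127.2, 127.2, 159.86, 180, 180, 180].

## Interface

Orientations are given as [roll, pitch, yaw] about the fixed x, y, z axes, in that order (R = Rz(yaw) Ry(pitch) Rx(roll)).
In Python, from station import env gives the robot as it stands.
- The arm moves only by the tool apply_moves, never from a script. Its argument "moves" is a list of rows, each a list of 4 numbers: the shift along the world's x, y, z as a fraction of full scale, then the turn about the world's z as a fraction of full scale. A call has 1 to 8 rows; each row is the pose to reach, as a shift and turn from the pose commanded when the call began, turning the shorter way round; what a row does not reach only later rows make up. Full scale, the value 1, is 0.1 m for a shift and 360 degrees for a turn. A row lasts 1/10 s, in which the tool goes at most 50 mm and 8.59 degrees, less where a joint would pass 70% of its speed; a pose out of reach is approached as far as the arm can. A call with a number of a shift or a turn outside -1 to 1 is refused whole. A call with a gripper value outside its range is refused whole. "hand" is the opening, from -1 (shut) to 1 (fully open), set as the call begins (left out, the last holds). The fingers move at their own pace and stop on an object; the grip force is fixed at half the most. Time passes only in rows, so rows that repeat a pose let the fingers close. It gives the time, the measured TCP pose, the force, the opening and the grip force at its end, in the units of the state.
- env.read_state(): the state, without advancing time (a new reading comes with each control period).
- env.camera(name): name is "scene" or "side" or "wrist"; returns a dict with "pixels" (384x512x3 uint8, blue, green, red), "camera_matrix" (3x3 intrinsics, pixels), "k1" (the pictures are not rectified: a ray, as slopes to the right and down, at radius r is drawn at 1 + k1 r^2 times it, then the intrinsics apply), "position" and "rotation" of the camera in the world. Camera axes: x right, y up, looking along -z (the intrinsics and any distortion apply to the point x, -y, -z); pixel columns grow to the right and rows downward; lengths in mm; the calibration is good to about 2 mm. A picture is of the moment at which its call begins. There is no depth.
- env.sign_off(): hands the job in; it is judged then, once.
The state is a dict: "t": time; "joint_positions": joint angles; "dq": joint speeds; "joint_efforts": joint torques, N m; "eef_pos": TCP position; "tcp_rot": TCP orientation; "wrist_force": force on the tool from outside, world axes, zero at the start; "moment": the same for the moment, N m; "width": finger opening in mm; "grip_force": force on a finger pad.
Only numpy, scipy, OpenCV 4.12 (cv2) and the standard library are available. Lean on these libraries where they do the work, as an engineer would, in place of code of your own. Each camera call takes 0.05 s, during which the arm holds its last target. There are 200 camera calls.

## Working session

There is one attempt and no reset: what is moved stays moved. The work goes in short steps, Python scripts to look and compute and a tool call to move; the robot and the scene stay as the last step left them, time stands still between calls to the robot, and variables do not carry over. Pictures are saved under pics/ and viewed, at most 10 in all, crops included, and the job is handed in when it is done.

Besides the shell and the picture viewer there is one more tool, called after ">>>" by a JSON object that holds its "fn" and its "kwargs", one argument or row to a line. apply_moves: Moves the arm, as the interface text tells. Its arguments: {"type":"object","properties":{"moves":{"type":"array"},"hand":{"type":"number"}},"required":["moves"]}

```bash
ls; mkdir -p pics; cat > h.py <<'E'
import numpy as np,cv2
from station import env
def ray(c,u,v):
    K=np.array(c["camera_matrix"]);d=cv2.undistortPoints(np.array([[[u,v]]],float),np.eye(3),None) if 0 else None
    x=(u-K[0,2])/K[0,0];y=(v-K[1,2])/K[1,1];k=float(c["k1"]);a,b=x,y
    for _ in range(30):
        s=1+k*(a*a+b*b);a,b=x/s,y/s
    r=np.array(c["rotation"])@np.array([a,-b,-1.]);return np.array(c["position"],float),r/np.linalg.norm(r)
def atz(c,u,v,z):
    p,r=ray(c,u,v);return p+r*(z-p[2])/r[2]
def tri(*rs):
    A=0;b=0
    for p,r in rs:
        M=np.eye(3)-np.outer(r,r);A=A+M;b=b+M@p
    X=np.linalg.solve(A,b);return X,[float(np.linalg.norm((np.eye(3)-np.outer(r,r))@(X-p))) for p,r in rs]
def proj(c,P):
    q=np.array(c["rotation"]).T@(np.array(P,float)-np.array(c["position"]));a,b=q[0]/-q[2],-q[1]/-q[2]
    s=1+float(c["k1"])*(a*a+b*b);K=np.array(c["camera_matrix"]);return K[0,0]*a*s+K[0,2],K[1,1]*b*s+K[1,2]
def snap(name,tag):
    import pickle
    c=env.camera(name);cv2.imwrite(f"pics/{tag}.png",c["pixels"]);pickle.dump(c,open(f"pics/{tag}.pkl","wb"));return c
def load(tag):
    import pickle;return pickle.load(open(f"pics/{tag}.pkl","rb"))
def crop(tag,x0,y0,w,h,f):
    im=load(tag)["pixels"][y0:y0+h,x0:x0+w];return cv2.resize(im,None,fx=f,fy=f,interpolation=cv2.INTER_CUBIC)
E
python3 - <<'E'
from h import *
ims=[]
for n in("scene","side"):
    c=snap(n,n+"0");print(n,np.round(c["position"]),np.round(c["rotation"],2).tolist(),np.round(c["camera_matrix"]).tolist(),c["k1"])
    
c=snap("wrist","wrist0");print(np.round(c["position"]))
print(env.read_state())
E
```

```text
pics
scene [1017. -877. 1014.] [48.87, 0.28, 28.03] [[416.0, 0.0, 253.0], [0.0, 416.0, 191.0], [0.0, 0.0, 1.0]] -0.012714925661772316
side [302. 734. 823.] [50.42, -1.25, -159.9] [[398.0, 0.0, 244.0], [0.0, 398.0, 195.0], [0.0, 0.0, 1.0]] -0.01963947767172886
[ 307. -549.  384.]
{'t': 0.15, 'joint_positions': array([-7.36020170e+01,  2.81549878e+01,  8.93400934e+01,  7.64343598e-04,
        6.25508080e+01, -6.05036436e+00]), 'dq': array([-0.00141911, -0.1214795 , -0.05688406,  0.04471125, -0.12654109,
        0.05584931]), 'joint_efforts': array([ 1.05030998e-03, -6.12895274e+01, -2.58277899e+01,  6.92788046e-02,
        4.73342661e-02, -6.55749682e-05]), 'eef_pos': array([ 238.6339463 , -577.4693392 ,  214.22137984]), 'tcp_rot': array([-1.79954438e+02, -5.51108472e-03,  2.24479926e+01]), 'wrist_force': array([-0.43125637, -1.11338652,  0.4128131 ]), 'moment': array([-0.03699273, -0.01803418, -0.01176501]), 'grip_force': 0.0, 'width': 95.19708387155384}
```

View pics/scene0.png

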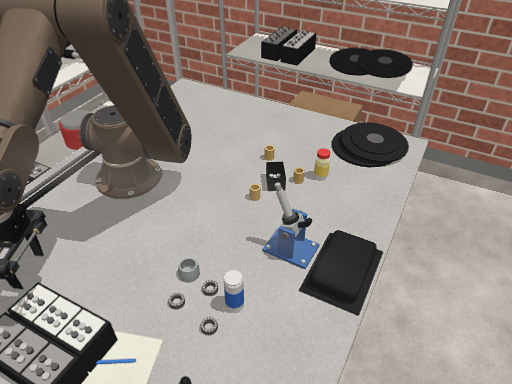

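View pics/side0.png

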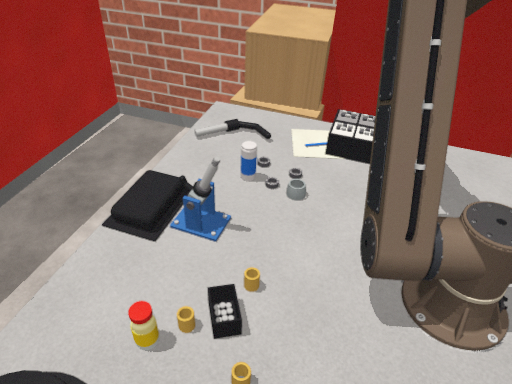

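```bash
sed -i 's/np.array(c\["rotation"\])/rot(c)/g' h.py; sed -i '2a from scipy.spatial.transform import Rotation as Ro\ndef rot(c): return Ro.from_euler("xyz",c["rotation"],degrees=True).as_matrix()' h.py
python3 - <<'E'
from h import *
s=load("scene0");d=load("side0")
for n,a,z in(("sl",[(269,148),(299,171),(255,187)],50),("be",[(176,298),(210,285),(209,323)],18)):
    for p in a:
        P=atz(s,*p,z);print(n,p,P.round(),"r",np.hypot(*P[:2]).round(),"side px",np.round(proj(d,P)))
a=crop("scene0",250,140,90,130,4.4);b=crop("side0",160,140,90,110,4.4)
h=max(a.shape[0],b.shape[0]);o=np.zeros((h,800,3),np.uint8);o[:a.shape[0],:396]=a;o[:b.shape[0],400:796]=b
cv2.imwrite("pics/cA.png",o)
a=crop("scene0",160,260,100,90,3.9);b=crop("side0",120,240,150,110,2.6);e=crop("side0",235,135,75,70,5)
o=np.zeros((600,800,3),np.uint8);o[:351,:390]=a;o[:350,400:775]=e;cv2.resize
o[355:355+240,0:327]=b[:240,:327] if b.shape[0]>=240 else cv2.resize(b,(327,240));f=crop("scene0",260,140,80,48,5);o[355:595,400:800]=f
cv2.imwrite("pics/cB.png",o);print(b.shape)
E
```

```text
sl (269, 148) [428. 360.  50.] r 559.0 side px [241. 367.]
sl (299, 171) [593. 279.  50.] r 655.0 side px [185. 310.]
sl (255, 187) [490. 121.  50.] r 505.0 side px [251. 271.]
be (176, 298) [ 500. -376.   18.] r 626.0 side px [295. 171.]
be (210, 285) [ 561. -294.   18.] r 633.0 side px [271. 181.]
be (209, 323) [ 625. -399.   18.] r 742.0 side px [263. 160.]
(286, 390, 3)
```

View pics/cA.png

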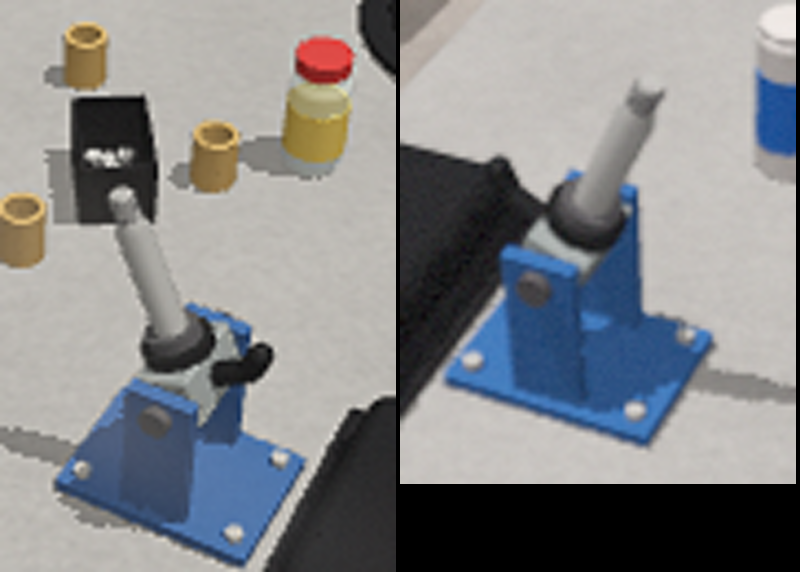

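View pics/cB.png

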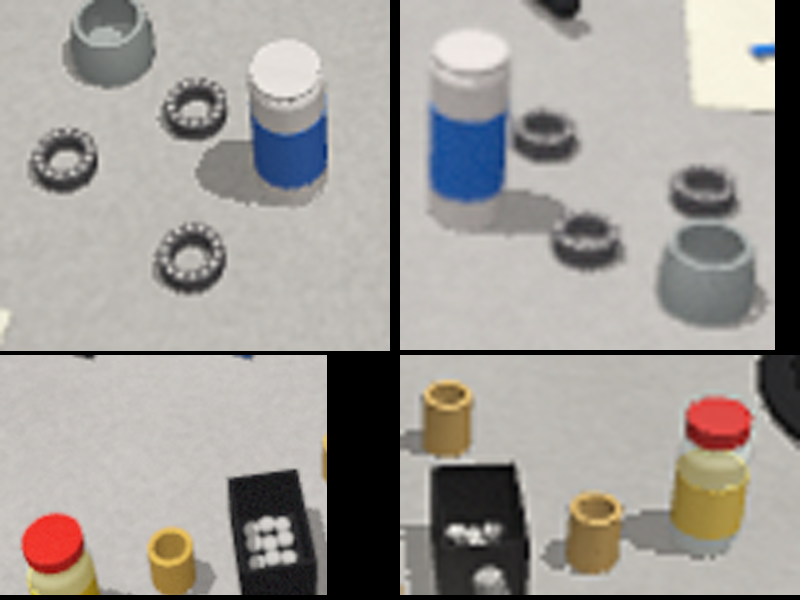

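```bash
cat > fit.py <<'E'
from h import *
from scipy.optimize import least_squares
s=load("scene0");d=load("side0")
cp=lambda x,y,f,ox,oy:((x+.5)/f-.5+ox,(y+.5)/f-.5+oy)
S=lambda x,y:cp(x,y,4.4,250,140); D=lambda x,y:cp(x-400,y,4.4,160,140)
if __name__=="__main__":
    for n,p,q in(("sleeve",cp(196,147,5,260,140),cp(172,187,2.6,120,240)),("bearing",cp(196,103,3.9,160,260),cp(187,236,5,235,135))):
        print(n,tri(ray(s,*p),ray(d,*q)))
    for n,c,pts in(("s",s,[S(57,483),S(243,560),S(304,462)]),("d",d,[D(445,378),D(648,440),D(713,340)])):
        print(n,[atz(c,*p,12).round() for p in pts])
    print("tip",tri(ray(s,*S(122,192)),ray(d,*D(648,88))))
    print("seat",tri(ray(s,*S(180,335)),ray(d,*D(590,205))))
    for n,c,p,z in(("grease",s,(323,151),115),("spray",s,cp(287,70,3.9,160,260),130),("cup",s,cp(110,20,3.9,160,260),45)): print(n,atz(c,*p,z).round())
    print("bin",[atz(s,*S(*p),60).round() for p in((72,98),(148,97),(155,158))])
E
python3 fit.py
```

```text
sleeve (array([587.89571682, 285.27121726,  53.28378081]), [1.2986119822996658, 1.29861198229959])
bearing (array([ 559.77826249, -294.01664547,   12.6210459 ]), [0.6559234966471149, 0.6559234966470611])
s [array([632., -97.,  12.]), array([778., -99.,  12.]), array([782.,   4.,  12.])]
d [array([776.,  15.,  12.]), array([628.,  19.,  12.]), array([624., -84.,  12.])]
tip (array([645.93516055, -35.75464224, 244.78270592]), [0.013792063974721812, 0.013792063974693637])
seat (array([693.33823257, -41.42498371, 140.41202498]), [2.6767241219497224, 2.676724121949727])
grease [653. 352. 115.]
spray [ 654. -311.  130.]
cup [ 477. -279.   45.]
bin [array([464., 260.,  60.]), array([522., 292.,  60.]), array([562., 219.,  60.])]
```

The three bearing-like things are at scene px (176,298), (210,285) and (209,323). The left-most is (210,285) at y≈-294. The three sleeve-like things are at (269,148), (299,171) and (255,187). The farthest is (299,171) at r≈655, between the bin and the grease jar, and the crop confirms both choices. The axle tip is at scene ≈(277,183) and leans towards the robot.

>>> {"fn": "apply_moves", "kwargs": {
  "moves": [
    [0.5, 1, 0.9, -0.0624],
    [0.5, 1, 0.9, -0.0624],
    [0.5, 1, 0.9, -0.0624],
    [0.5, 1, 0.9, -0.0624]
  ],
  "hand": 1
}}

```text
t: 0.55
eef_pos: [290.5, -475.7, 308.6]
tcp_rot: [179.7, -0.2, -0.0]
wrist_force: [0.6, -1.2, -0.0]
width: 95.0
grip_force: 0.0
```

>>> {"fn": "apply_moves", "kwargs": {
  "moves": [
    [1, 1, 0, 0],
    [1, 1, 0, 0],
    [1, 1, 0, 0]
  ]
}}

```text
t: 0.85
eef_pos: [389.6, -376.4, 304.0]
tcp_rot: [-180.0, 0.0, 0.0]
wrist_force: [1.1, -0.1, 0.1]
width: 95.1
grip_force: 0.0
```

>>> {"fn": "apply_moves", "kwargs": {
  "moves": [
    [1, 0.9, 0, 0],
    [1, 0.9, 0, 0],
    [1, 0.9, 0, 0],
    [1, 0.9, 0, 0],
    [1, 0.9, 0, 0]
  ]
}}

```text
t: 1.35
eef_pos: [488.8, -287.5, 303.8]
tcp_rot: [-180.0, 0.1, 0.1]
wrist_force: [-0.5, -0.3, -0.3]
width: 94.8
grip_force: 0.0
```

```bash
python3 - <<'E'
from h import *
c=snap("wrist","wB");print(np.round(c["position"],1),np.round(c["rotation"],2),np.round(c["camera_matrix"]).tolist(),c["k1"])
s=env.read_state();print(s["t"],s["eef_pos"],s["tcp_rot"])
print(proj(c,[560,-294,18]))
E
```

```text
[ 563.1 -287.2  473.4] [-1.531e+01  1.000e-02 -8.986e+01] [[318.0, 0.0, 259.0], [0.0, 318.0, 192.0], [0.0, 0.0, 1.0]] -0.07338543025869554
1.4 [ 488.31575639 -288.0586719   303.99970184] [-1.79980855e+02  6.10642550e-02  2.28894229e-02]
(np.float64(263.8510733871848), np.float64(107.36724678827473))
```

>>> {"fn": "apply_moves", "kwargs": {
  "moves": [
    [0.2, 1, 0.1, 0],
    [0.2, 1, 0.1, 0],
    [0.2, 1, 0.1, 0],
    [0.2, 1, 0.1, 0]
  ]
}}

```text
t: 1.8
eef_pos: [508.4, -187.9, 314.8]
tcp_rot: [180.0, -0.0, 0.0]
wrist_force: [-0.8, -0.4, -0.4]
width: 94.9
grip_force: 0.0
```

>>> {"fn": "apply_moves", "kwargs": {
  "moves": [
    [0, 1, 0, 0],
    [0, 1, 0, 0],
    [0, 1, 0, 0],
    [0, 1, 0, 0]
  ]
}}

```text
t: 2.2
eef_pos: [508.6, -88.6, 314.6]
tcp_rot: [180.0, 0.0, -0.0]
wrist_force: [0.7, -0.1, 0.1]
width: 95.0
grip_force: 0.0
```

```bash
python3 - <<'E'
from h import *
import time
c=snap("wrist","wS1");print(np.round(c["position"],1))
s=env.read_state();print(s["t"],s["eef_pos"],s["tcp_rot"])
for P in([640,-38,245],[685,-38,146]):print(proj(c,P))
E
```

```text
[582.7 -88.3 484.3]
2.25 [508.69409297 -89.24675878 314.51527407] [ 1.79967923e+02  5.84887656e-03 -7.37805730e-02]
(np.float64(186.4705583136037), np.float64(21.957096560463526))
(np.float64(206.9052424000576), np.float64(-1.484589634500196))
```

>>> {"fn": "apply_moves", "kwargs": {
  "moves": [
    [1, 0, 0.1, 0],
    [1, 0, 0.1, 0],
    [1, 0, 0.1, 0],
    [1, 0, 0.1, 0],
    [1, 0, 0.1, 0]
  ]
}}

```text
t: 2.75
eef_pos: [607.8, -89.0, 324.3]
tcp_rot: [180.0, 0.1, -0.1]
wrist_force: [0.3, 0.8, 0.6]
width: 94.9
grip_force: 0.0
```

```bash
python3 - <<'E'
from h import *
c=snap("wrist","wS1");print(np.round(c["position"],1))
for P in([640,-38,245],[685,-38,146]):print(proj(c,P))
E
```

```text
[682.1 -88.9 493.9]
(np.float64(194.66226953311718), np.float64(160.05966538039496))
(np.float64(210.79654706528726), np.float64(102.49634459682618))
```

>>> {"fn": "apply_moves", "kwargs": {
  "moves": [
    [0, 1, 0, 0],
    [0, 1, 0, 0],
    [0, 1, 0, 0],
    [0, 1, 0, 0],
    [0, 1, 0, 0]
  ]
}}

```text
t: 3.3
eef_pos: [608.3, 11.3, 325.1]
tcp_rot: [180.0, -0.0, -0.1]
wrist_force: [-0.1, -0.7, 0.5]
width: 95.2
grip_force: 0.0
```

```bash
python3 - <<'E'
from h import *
c=snap("wrist","wS2");print(np.round(c["position"],1))
for P in([640,-38,245],[685,-38,146]):print(proj(c,P))
E
```

```text
[682.3  11.6 494.8]
(np.float64(320.972272365763), np.float64(160.55915505675128))
(np.float64(305.2305514516038), np.float64(103.17321168455447))
```

>>> {"fn": "apply_moves", "kwargs": {
  "moves": [
    [-0.6, 1, 0, 0],
    [-0.6, 1, 0, 0],
    [-0.6, 1, 0, 0]
  ]
}}

```text
t: 3.65
eef_pos: [546.9, 113.6, 325.0]
tcp_rot: [-180.0, 0.0, -0.0]
wrist_force: [0.1, -0.1, 0.3]
width: 95.1
grip_force: 0.0
```

>>> {"fn": "apply_moves", "kwargs": {
  "moves": [
    [-0.3, 1, 0, 0.097],
    [-0.3, 1, 0, 0.097],
    [-0.3, 1, 0, 0.097],
    [-0.3, 1, 0, 0.097],
    [-0.3, 1, 0, 0.097],
    [-0.3, 1, 0, 0.097],
    [-0.3, 1, 0, 0.097]
  ]
}}

```text
t: 4.35
eef_pos: [519.1, 211.5, 324.7]
tcp_rot: [180.0, -0.0, 34.6]
wrist_force: [0.2, -0.2, -0.0]
width: 95.0
grip_force: 0.0
```

```bash
python3 - <<'E'
from h import *
c=snap("wrist","wL");print(np.round(c["position"],1))
s=env.read_state();print(s["t"],s["eef_pos"],s["tcp_rot"])
print(proj(c,[590,285,50]))
# composite
o=np.zeros((600,800,3),np.uint8)
def put(tag,P,x,y,w,h,f):
    u,v=proj(load(tag),P);W,H=int(w/f),int(h/f);x0=int(min(max(u-W/2,0),512-W));y0=int(min(max(v-H/2,0),384-H))
    im=crop(tag,x0,y0,W,H,f);o[y:y+im.shape[0],x:x+im.shape[1]]=im;print(tag,x,y,x0,y0,f)
put("wS1",[665,-38,195],0,0,396,296,2);put("wS2",[665,-38,195],400,0,396,296,2)
put("wL",[590,285,50],0,300,396,296,2);put("wB",[560,-294,18],400,300,396,296,2)
cv2.imwrite("pics/cC.png",o)
E
```

```text
[580.1 253.8 494.3]
4.4 [518.99598411 211.67298799 324.66709455] [ 1.79991844e+02 -2.22028453e-03  3.46856990e+01]
(np.float64(243.87614143279205), np.float64(85.58567315466162))
wS1 0 0 104 50 2
wS2 400 0 213 50 2
wL 0 300 144 11 2
wB 400 300 164 33 2
```

View pics/cC.png

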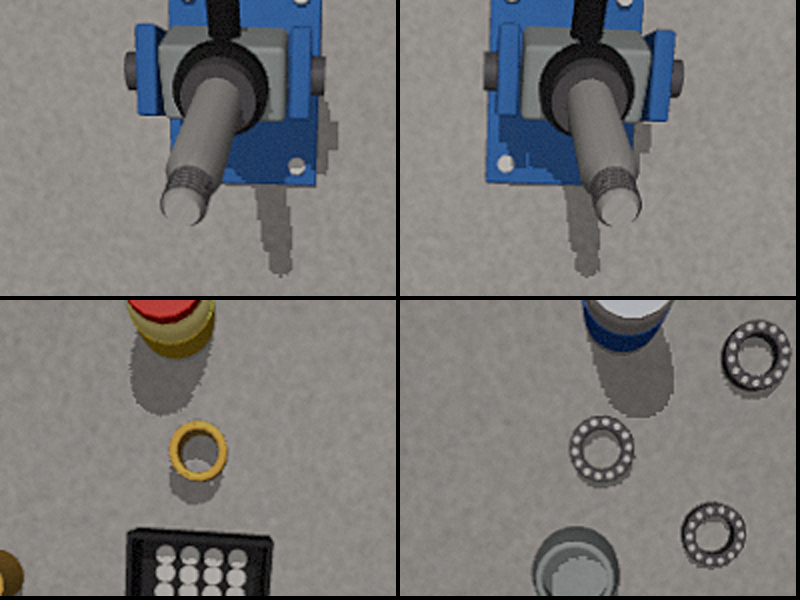

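```bash
cat > fit2.py <<'E'
from fit import *
a=load("wS1");b=load("wS2");l=load("wL");w=load("wB")
A=lambda x,y:cp(x,y,2,104,50); B=lambda x,y:cp(x-400,y,2,213,50)
T=[(s,S(122,192)),(d,D(648,88)),(a,A(184,207)),(b,B(618,208))]
print("tip all",tri(*[ray(c,*p) for c,p in T])); print("tip wrist",tri(*[ray(c,*p) for c,p in T[2:]]))
for n,z,v in(("sleeve",50,[(s,cp(196,147,5,260,140)),(d,cp(172,187,2.6,120,240)),(l,cp(198,151,2,144,11))]),("bearing",18,[(s,cp(196,103,3.9,160,260)),(d,cp(187,236,5,235,135)),(w,cp(202,149,2,164,33))])):
    print(n,tri(*[ray(c,*p) for c,p in v]),atz(v[2][0],*v[2][1],z).round(1))
obs=[("t",c,p,1) for c,p in T]+[("r",a,A(220,87),.5),("r",b,B(587,87),.5),("h",a,A(225,73),.5),("h",b,B(583,74),.5),
 (("c",-75,-55),a,A(316,185),1),(("c",-75,55),b,B(486,183),1)]
def pt(k,q):
    x,y,ps,th=q;R=Ro.from_euler("z",ps).as_matrix();u=np.array([-np.sin(th),0,np.cos(th)])
    if k=="t":L=np.array([0,0,110])+150*u
    elif k=="r":L=np.array([0,0,110])+32*u
    elif k=="h":L=np.array([0,0,110.])
    else:L=np.array([k[1],k[2],12.])
    return R@L+np.array([x,y,0])
f=lambda q:np.concatenate([(np.array(proj(c,pt(k,q)))-p)*ww for k,c,p,ww in obs])
r=least_squares(f,[703,-40,0,.45],x_scale=[1,1,.01,.01],loss="soft_l1")
q=r.x;print("stand",q[:2],np.degrees(q[2:]));print(np.round(f(q).reshape(-1,2),1).tolist())
R=Ro.from_euler("z",q[2]).as_matrix();print("u",R@[-np.sin(q[3]),0,np.cos(q[3])],"tip",pt("t",q),"front corners",pt(("c",-75,-55),q),pt(("c",-75,55),q))
print("grease",[atz(l,*cp(x,y,2,144,11),0).round() for x,y in((178,55),)],"bin",[atz(l,*cp(x,y,2,144,11),60).round() for x,y in((128,231),(272,241))],
"spray bottom edge",atz(w,*cp(222,52,2,164,33),0).round(),"cup top",atz(w,*cp(176,275,2,164,33),40).round())
E
python3 fit2.py
```

```text
tip all (array([645.90857416, -37.76306612, 244.82390722]), [1.4222156312038332, 1.3505570540097482, 1.4259766481431893, 0.7711411668744106])
tip wrist (array([645.14849669, -38.751184  , 243.03809686]), [0.013014540051033247, 0.013014540050858654])
sleeve (array([588.05287961, 285.36010935,  53.28314858]), [1.119628858614907, 1.4777829444425512, 0.3587309897687491]) [588.4 285.8  50. ]
bearing (array([ 559.97315141, -294.65305231,   12.60832479]), [0.9086524257911454, 0.7107925175540523, 0.7091652889534137]) [ 560.2 -295.2   18. ]
stand [704.53769359 -40.2912533 ] [-1.41096284 23.02500565]
[[-0.4, -0.3], [0.5, -1.7], [-1.2, -0.0], [1.4, 0.0], [-0.2, 1.3], [0.1, 1.7], [0.2, -0.4], [-0.5, -0.3], [0.1, -0.5], [-0.4, -0.6]]
u [-0.39101424  0.00963104  0.92033424] tip [645.8855583  -38.84659687 248.0501358 ] front corners [628.20614363 -93.42781775  12.        ] [630.91472404  16.53882989  12.        ]
grease [array([637., 339.,   0.])] bin [array([519., 295.,  60.]), array([568., 211.,  60.])] spray bottom edge [ 627. -309.    0.] cup top [ 475. -277.   40.]
```

```bash
cat > ov.py <<'E'
from fit2 import *
def draw(q,views,name):
    x,y,ps,th=q;R=Ro.from_euler("z",ps).as_matrix();u=R@[-np.sin(th),0,np.cos(th)];ex=R@[np.cos(th),0,np.sin(th)];ey=R@[0,1,0]
    H=np.array([x,y,110.])
    o=np.zeros((600,800,3),np.uint8)
    for i,(tag,f,P) in enumerate(views):
        c=load(tag);cu,cv_=proj(c,P);W,Hh=int(396/f),int(296/f);x0=int(cu-W/2);y0=int(max(cv_-Hh/2,0));im=crop(tag,x0,y0,W,Hh,f)
        for sN,rr,col in((0,20,(0,0,255)),(0,12.5,(0,255,255)),(80,12.5,(0,255,0)),(106,9,(255,0,255)),(110,7,(0,0,255))):
            pts=[proj(c,H+u*(40+sN)+rr*(ex*np.cos(t)+ey*np.sin(t))) for t in np.linspace(0,2*np.pi,40)]
            pts=np.array([[(p[0]-x0+.5)*f-.5,(p[1]-y0+.5)*f-.5] for p in pts]);cv2.polylines(im,[pts.round().astype(np.int32)],True,col,1)
        bx,by=(i%2)*400,(i//2)*300;o[by:by+im.shape[0],bx:bx+im.shape[1]]=im;print(tag,bx,by,x0,y0,f)
    cv2.imwrite(name,o)
M=[665,-38,195]
draw([702.5,-39.7,np.radians(-1.4),np.radians(24.2)],[("scene0",5.5,M),("side0",5.5,M),("wS1",3.3,M),("wS2",3.3,M)],"pics/cD.png")
E
python3 ov.py|tail -4
```

```text
scene0 0 0 246 172 5.5
side0 400 0 174 146 5.5
wS1 0 300 143 79 3.3
wS2 400 300 252 80 3.3
```

View pics/cD.png

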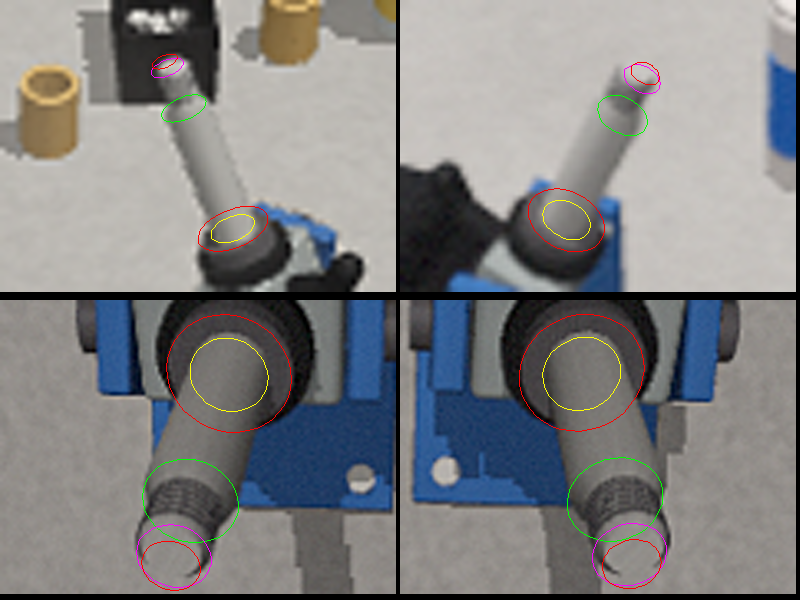

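```bash
sed -i '$d' ov.py; cat >> ov.py <<'E'
draw([704.5,-40.3,np.radians(-1.4),np.radians(23)],[("scene0",5.5,M),("side0",5.5,M),("wS1",3.3,M),("wS2",3.3,M)],"pics/cE.png")
E
python3 ov.py|tail -4
```

```text
scene0 0 0 246 172 5.5
side0 400 0 174 146 5.5
wS1 0 300 143 79 3.3
wS2 400 300 252 80 3.3
```

View pics/cE.png

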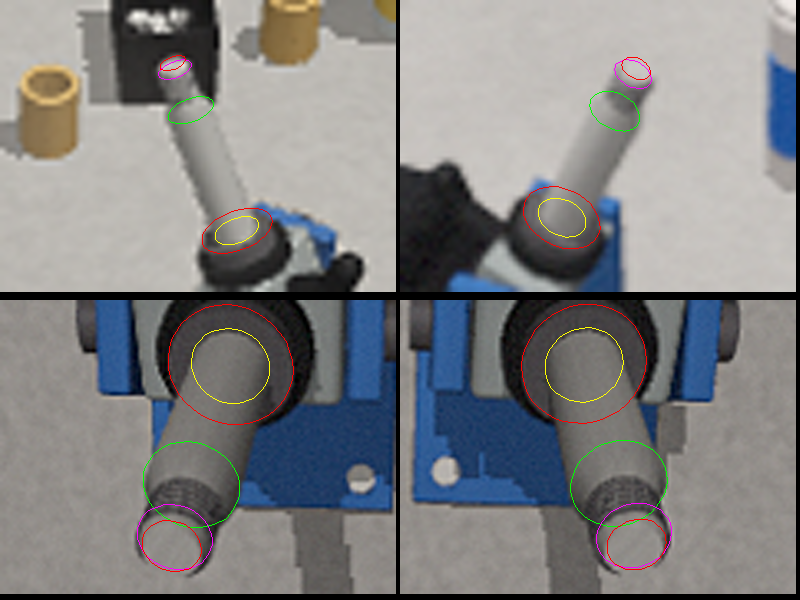

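>>> {"fn": "apply_moves", "kwargs": {
  "moves": [
    [0.693, 0.738, -0.8, 0.001],
    [0.693, 0.738, -0.8, 0.001],
    [0.693, 0.738, -0.8, 0.001],
    [0.693, 0.738, -0.8, 0.001]
  ]
}}

```text
t: 4.8
eef_pos: [588.4, 287.0, 240.8]
tcp_rot: [-179.9, 0.3, 35.2]
wrist_force: [0.3, -0.5, 0.4]
width: 95.2
grip_force: 0.0
```

>>> {"fn": "apply_moves", "kwargs": {
  "moves": [
    [0, 0, -1, 0],
    [0, 0, -1, 0],
    [0, 0, -1, 0],
    [0, 0, -1, 0],
    [0, 0, -1, 0]
  ]
}}

```text
t: 5.3
eef_pos: [589.2, 286.3, 147.9]
tcp_rot: [179.9, -0.2, 35.2]
wrist_force: [0.6, 0.2, 0.3]
width: 94.9
grip_force: 0.0
```

>>> {"fn": "apply_moves", "kwargs": {
  "moves": [
    [0, 0, -0.4, 0],
    [0, 0, -0.8, 0],
    [0, 0, -1, 0],
    [0, 0, -1, 0],
    [0, 0, -1, 0]
  ]
}}

```text
t: 5.8
eef_pos: [589.2, 286.5, 47.1]
tcp_rot: [179.9, -0.2, 35.3]
wrist_force: [0.5, -0.8, 0.4]
width: 94.7
grip_force: 0.0
```

>>> {"fn": "apply_moves", "kwargs": {
  "moves": [
    [-0.009, -0.01, -0.11, 0],
    [-0.009, -0.01, -0.11, 0],
    [-0.009, -0.01, -0.11, 0]
  ]
}}

```text
t: 6.1
eef_pos: [587.3, 285.2, 34.3]
tcp_rot: [180.0, -0.0, 35.3]
wrist_force: [-0.6, 0.3, -0.3]
width: 95.1
grip_force: 0.0
```

>>> {"fn": "apply_moves", "kwargs": {
  "moves": [
    [0, 0, 0, 0],
    [0, 0, 0, 0],
    [0, 0, 0, 0],
    [0, 0, 0, 0],
    [0, 0, 0, 0],
    [0, 0, 0, 0],
    [0, 0, 0, 0],
    [0, 0, 0, 0]
  ],
  "hand": -1
}}

```text
t: 6.9
eef_pos: [587.0, 285.2, 33.6]
tcp_rot: [180.0, 0.0, 35.3]
wrist_force: [-1.1, -1.4, 0.1]
width: 39.8
grip_force: 30.0
```

>>> {"fn": "apply_moves", "kwargs": {
  "moves": [
    [0, 0, 0.3, 0],
    [0, 0, 0.6, 0],
    [0, 0, 1, 0],
    [0, 0, 1, 0]
  ]
}}

```text
t: 7.3
eef_pos: [588.9, 285.9, 138.6]
tcp_rot: [179.9, -0.4, 35.3]
wrist_force: [0.2, 0.0, -2.5]
width: 39.6
grip_force: 30.0
```

>>> {"fn": "apply_moves", "kwargs": {
  "moves": [
    [0.2, -0.3, 0.6, -0.02],
    [0.2, -0.9, 1, -0.05],
    [0.2, -0.9, 1, -0.05],
    [0.2, -0.9, 1, -0.05]
  ]
}}

```text
t: 7.7
eef_pos: [608.4, 192.2, 236.4]
tcp_rot: [179.9, -0.2, 17.0]
wrist_force: [0.7, 0.9, -3.1]
width: 39.5
grip_force: 30.0
```

>>> {"fn": "apply_moves", "kwargs": {
  "moves": [
    [0.4, -0.3, 0.714, -0.05],
    [0.4, -0.6, 0.714, -0.05],
    [0.4, -0.9, 0.714, -0.05],
    [0.4, -0.9, 0.714, -0.05]
  ]
}}

```text
t: 8.1
eef_pos: [647.5, 102.0, 304.2]
tcp_rot: [179.9, 0.0, -0.9]
wrist_force: [-0.3, 0.4, -2.9]
width: 39.7
grip_force: 30.0
```

>>> {"fn": "apply_moves", "kwargs": {
  "moves": [
    [0, -0.3, 0, 0],
    [0, -0.6, 0, 0],
    [0, -0.9, 0, 0]
  ]
}}

```text
t: 8.4
eef_pos: [646.6, 15.3, 303.1]
tcp_rot: [-180.0, 0.2, -0.6]
wrist_force: [0.0, -0.6, -2.8]
width: 39.5
grip_force: 30.0
```

>>> {"fn": "apply_moves", "kwargs": {
  "moves": [
    [0, -0.3, 0, 0],
    [0, -0.54, 0, 0],
    [0, -0.54, 0, 0],
    [0, -0.54, 0, 0]
  ]
}}

```text
t: 8.8
eef_pos: [646.9, -38.3, 303.6]
tcp_rot: [-180.0, 0.1, -0.7]
wrist_force: [0.6, 0.4, -2.7]
width: 39.6
grip_force: 30.0
```

```bash
cat > cmp.py <<'E'
from h import *
import sys
def comp(views,name):
    o=np.zeros((600,800,3),np.uint8)
    for i,(tag,f,P) in enumerate(views):
        c=load(tag);u,v=proj(c,P);W,H=int(396/f),int(296/f);x0=int(min(max(u-W/2,0),512-W));y0=int(min(max(v-H/2,0),384-H));im=crop(tag,x0,y0,W,H,f)
        bx,by=(i%2)*400,(i//2)*300;o[by:by+im.shape[0],bx:bx+im.shape[1]]=im;print(tag,bx,by,x0,y0,f)
    cv2.imwrite(name,o)
E
python3 - <<'E'
from cmp import *
for n in("scene","side","wrist"):snap(n,n+"1")
s=env.read_state();print(s["t"],s["eef_pos"],s["tcp_rot"],s["wrist_force"],s["width"])
comp([("scene1",5,[650,-39,240]),("side1",5,[650,-39,240]),("wrist1",3,[640,-39,270])],"pics/cF.png")
E
```

```text
8.95 [647.0328775  -37.50726735 304.44786338] [-1.79983565e+02  5.09086776e-02 -6.51032070e-01] [-0.13060226 -0.5954289  -2.83356341] 39.57166795682312
scene1 0 0 238 156 5
side1 400 0 175 130 5
wrist1 0 300 195 178 3
```

View pics/cF.png

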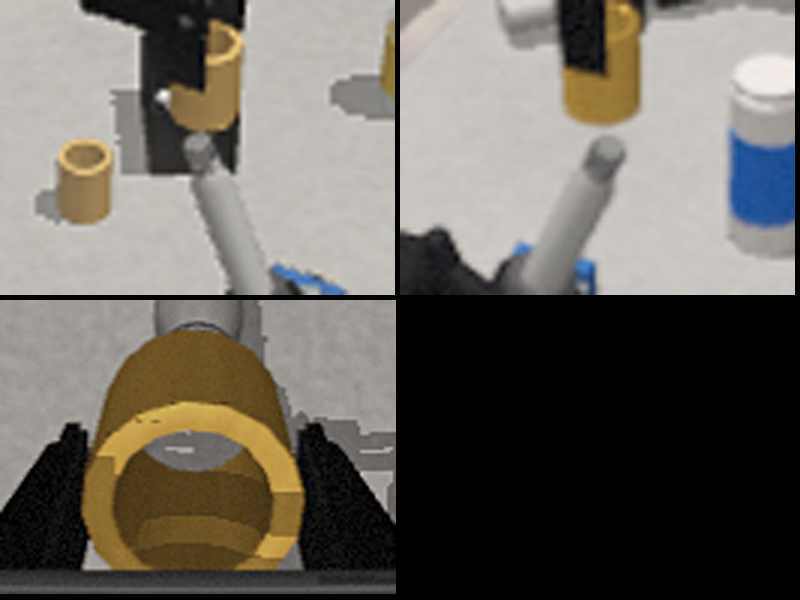

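>>> {"fn": "apply_moves", "kwargs": {
  "moves": [
    [0.01, 0, -0.08, 0],
    [0.01, 0, -0.16, 0],
    [0.01, 0, -0.24, 0],
    [0.01, 0, -0.31, 0],
    [0.01, 0, -0.38, 0],
    [0.01, 0, -0.43, 0],
    [0.01, 0, -0.45, 0],
    [0.01, 0, -0.45, 0]
  ]
}}

```text
t: 9.75
eef_pos: [648.3, -38.9, 260.1]
tcp_rot: [180.0, -0.0, -0.7]
wrist_force: [1.9, -0.9, -2.3]
width: 39.8
grip_force: 30.0
```

>>> {"fn": "apply_moves", "kwargs": {
  "moves": [
    [-0.01, 0, -0.01, 0],
    [-0.02, 0, -0.02, 0],
    [-0.03, 0, -0.03, 0],
    [-0.04, 0, -0.04, 0],
    [-0.05, 0, -0.05, 0],
    [-0.05, 0, -0.05, 0]
  ]
}}

```text
t: 10.35
eef_pos: [643.4, -39.1, 256.0]
tcp_rot: [180.0, -0.1, -0.7]
wrist_force: [1.6, -1.1, 5.1]
width: 39.8
grip_force: 30.0
```

>>> {"fn": "apply_moves", "kwargs": {
  "moves": [
    [-0.01, 0, 0, 0],
    [-0.02, 0, 0, 0],
    [-0.03, 0, 0, 0],
    [-0.04, 0, 0, 0],
    [-0.05, 0, 0, 0],
    [-0.05, 0, 0, 0]
  ]
}}

```text
t: 10.95
eef_pos: [638.1, -38.8, 254.7]
tcp_rot: [-180.0, 0.0, -0.7]
wrist_force: [5.4, -1.6, -0.3]
width: 39.3
grip_force: 30.0
```

```bash
python3 - <<'E'
from cmp import *
for n in("scene","side"):snap(n,n+"2")
s=env.read_state();print(s["t"],s["eef_pos"],s["wrist_force"],s["moment"])
comp([("scene2",6,[650,-39,240]),("side2",6,[650,-39,240])],"pics/cG.png")
E
```

```text
11.05 [638.16399322 -38.83296278 254.78141816] [ 5.2746615  -1.61049325  0.12418613] [-0.26551672 -1.02529648 -0.05892635]
scene2 0 0 245 161 6
side2 400 0 182 135 6
```

View pics/cG.png

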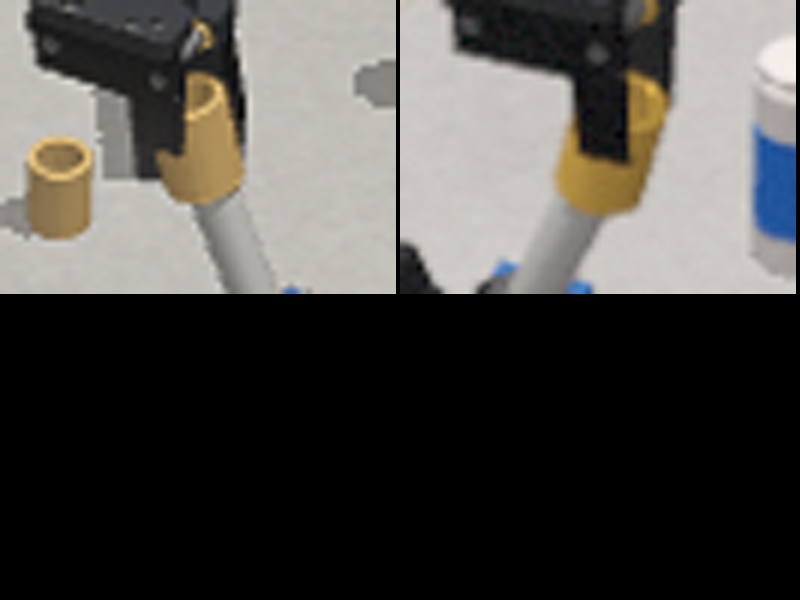

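>>> {"fn": "apply_moves", "kwargs": {
  "moves": [
    [-0.02, 0, 0, 0],
    [-0.03, 0, -0.01, 0],
    [-0.02, 0, -0.03, 0],
    [-0.01, 0, -0.06, 0],
    [0, 0, -0.08, 0],
    [0.01, 0, -0.1, 0],
    [0.01, 0, -0.1, 0]
  ]
}}

```text
t: 11.75
eef_pos: [639.3, -39.0, 244.5]
tcp_rot: [180.0, 0.0, -0.7]
wrist_force: [5.3, -1.8, -1.0]
width: 39.6
grip_force: 29.9
```

>>> {"fn": "apply_moves", "kwargs": {
  "moves": [
    [0.01, 0, -0.02, 0],
    [0.015, 0, -0.04, 0],
    [0.02, 0, -0.06, 0],
    [0.03, 0, -0.08, 0],
    [0.04, 0, -0.1, 0],
    [0.04, 0, -0.1, 0]
  ]
}}

```text
t: 12.35
eef_pos: [643.1, -38.8, 234.6]
tcp_rot: [180.0, 0.0, -0.7]
wrist_force: [5.0, -2.2, -0.4]
width: 39.2
grip_force: 29.9
```

```bash
cat > brass.py <<'E'
from h import *
def ang(tag,c0=None):
    # residual tilt of the sleeve: brass mask edges vs. projected shaft axis
    c=load(tag);im=c["pixels"];h=cv2.cvtColor(im,cv2.COLOR_BGR2HSV)
    m=((h[...,0]>10)&(h[...,0]<28)&(h[...,1]>110)&(h[...,2]>40)).astype(np.uint8)
    n,l,st,ce=cv2.connectedComponentsWithStats(m);return c,m,n,l,st,ce
E
python3 - <<'E'
from brass import *
for n in("scene","side"):
    snap(n,n+"3");c,m,N,l,st,ce=ang(n+"3")
    for i in range(1,N):
        if st[i,4]>40:print(n,i,st[i],ce[i].round(1))
s=env.read_state();print(s["t"],s["eef_pos"],s["wrist_force"],s["moment"])
E
```

```text
scene 1 [   9    0   73   44 1577] [43.8 16.9]
scene 2 [ 84   0  41  18 260] [99.5  5.9]
scene 29 [314 163  15  14 141] [321.  170.4]
scene 32 [274 179  14  22 179] [280.9 190.7]
scene 33 [250 184  10  17 108] [255.5 191. ]
side 2 [ 232   45   98   75 3523] [290.9  84.2]
side 7 [205 152  20  24 196] [214.5 166.2]
side 8 [245 268  15  23 304] [251.6 278.9]
side 12 [131 322  28  25 337] [146.2 337. ]
side 14 [232 362  19  22 355] [240.8 373.3]
12.45 [643.20067482 -38.83977353 234.6993616 ] [ 5.48071268 -2.32961585 -1.02186238] [-0.50805497 -1.10521072 -0.02616381]
```

>>> {"fn": "apply_moves", "kwargs": {
  "moves": [
    [0.02, -0.005, -0.03, 0],
    [0.035, -0.007, -0.06, 0],
    [0.05, -0.007, -0.09, 0],
    [0.065, -0.007, -0.12, 0],
    [0.08, -0.007, -0.15, 0],
    [0.09, -0.007, -0.18, 0],
    [0.1, -0.007, -0.21, 0],
    [0.1, -0.007, -0.21, 0]
  ]
}}

```text
t: 13.25
eef_pos: [653.2, -39.5, 213.5]
tcp_rot: [-180.0, 0.0, -0.7]
wrist_force: [2.9, -0.9, -2.5]
width: 39.4
grip_force: 30.0
```

>>> {"fn": "apply_moves", "kwargs": {
  "moves": [
    [0.015, 0, -0.03, 0],
    [0.03, 0, -0.06, 0],
    [0.043, 0, -0.09, 0],
    [0.056, 0, -0.12, 0],
    [0.07, 0, -0.15, 0],
    [0.083, 0, -0.18, 0],
    [0.096, 0, -0.21, 0],
    [0.105, 0, -0.23, 0]
  ]
}}

```text
t: 14.05
eef_pos: [663.4, -39.5, 190.6]
tcp_rot: [-180.0, 0.1, -0.7]
wrist_force: [-4.6, 0.3, 0.6]
width: 39.5
grip_force: 30.0
```

>>> {"fn": "apply_moves", "kwargs": {
  "moves": [
    [0, 0, -0.01, 0],
    [0.005, 0, -0.03, 0],
    [0.013, 0, -0.05, 0],
    [0.02, 0, -0.07, 0],
    [0.028, 0, -0.09, 0],
    [0.028, 0, -0.09, 0]
  ]
}}

```text
t: 14.65
eef_pos: [666.9, -39.7, 181.8]
tcp_rot: [180.0, -0.1, -0.7]
wrist_force: [1.8, -1.7, -2.0]
width: 39.2
grip_force: 30.0
```

>>> {"fn": "apply_moves", "kwargs": {
  "moves": [
    [0.004, 0, -0.01, 0],
    [0.008, 0, -0.02, 0],
    [0.012, 0, -0.03, 0],
    [0.016, 0, -0.04, 0],
    [0.016, 0, -0.04, 0]
  ]
}}

```text
t: 15.15
eef_pos: [668.2, -39.6, 178.1]
tcp_rot: [180.0, -0.0, -0.7]
wrist_force: [3.0, -2.0, 0.3]
width: 39.7
grip_force: 30.0
```

>>> {"fn": "apply_moves", "kwargs": {
  "moves": [
    [0.002, 0, -0.005, 0],
    [0.004, 0, -0.01, 0],
    [0.006, 0, -0.015, 0],
    [0.008, 0, -0.02, 0],
    [0.008, 0, -0.02, 0]
  ]
}}

```text
t: 15.65
eef_pos: [668.1, -39.6, 177.5]
tcp_rot: [180.0, 0.0, -0.7]
wrist_force: [-7.4, -0.6, 12.8]
width: 38.9
grip_force: 30.0
```

>>> {"fn": "apply_moves", "kwargs": {
  "moves": [
    [0.002, 0, -0.005, 0],
    [0.004, 0, -0.01, 0],
    [0.006, 0, -0.015, 0],
    [0.006, 0, -0.015, 0]
  ]
}}

```text
t: 16.05
eef_pos: [668.0, -39.3, 176.6]
tcp_rot: [180.0, 0.1, -0.7]
wrist_force: [-13.1, 0.3, 18.5]
width: 39.4
grip_force: 30.0
```

```bash
python3 - <<'E'
from brass import *
for n in("scene","side"):
    snap(n,n+"4")
s=env.read_state();print(s["t"],s["eef_pos"],s["wrist_force"],s["moment"])
c=load("side4")
u=np.array([-.395,.0098,.918]);seat=np.array([688.4,-40.1,146])
for n in("scene4","side4"):
    c=load(n);print(n,"seat px",proj(c,seat),"s50",proj(c,seat+50*u),"tip",proj(c,seat+110*u))
E
```

```text
16.15 [667.96868742 -39.2795309  176.57639331] [-12.3426105   -0.17963786  19.89869301] [-0.15156011  2.05417177 -0.09018195]
scene4 seat px (np.float64(288.39995750619573), np.float64(213.59821102633163)) s50 (np.float64(283.1409876207696), np.float64(200.09537852277845)) tip (np.float64(276.5629048140777), np.float64(183.20865639534549))
side4 seat px (np.float64(203.16590772191628), np.float64(185.2795590345765)) s50 (np.float64(209.12486790320884), np.float64(173.5001951042421)) tip (np.float64(216.8126232066986), np.float64(158.30921625373003))
```

```bash
cat > home.py <<'E'
from brass import *
u=np.array([-.395,.0098,.918]);u/=np.linalg.norm(u);seat=np.array([688.4,-40.1,146])
ey=np.cross(u,[1,0,0]);ey/=np.linalg.norm(ey);ex=np.cross(ey,u)
def poly(c,s0,r):return np.array([proj(c,seat+s0*u+r*(ex*np.cos(t)+ey*np.sin(t))) for t in np.linspace(0,2*np.pi,60)])
def check(tag):
    c,m,*_=ang(tag);a=np.array(proj(c,seat));b=np.array(proj(c,seat+50*u));L=np.linalg.norm(b-a);d=(b-a)/L;nrm=np.array([-d[1],d[0]])
    yy,xx=np.nonzero(m);q=np.c_[xx,yy]-a;t=q@d;w=q@nrm;k=(abs(w)<12)&(t>-12)&(t<L+15)
    lo=[(round(x),t[k&(abs(w-x)<.8)].min().round(1)) for x in range(-6,7,2) if (k&(abs(w-x)<.8)).any()]
    P=poly(c,0,20)-a;print(tag,"px/mm",round(L/50,3),"brass low edge",lo,"predicted low(s=0)",(P@d).min().round(1),"w range",w[k].min().round(1),w[k].max().round(1),(P@nrm).min().round(1),(P@nrm).max().round(1))
if __name__=="__main__":
    for t in("scene4","side4"):check(t)
E
python3 home.py
```

```text
scene4 px/mm 0.29 brass low edge [(-6, np.float64(-1.6)), (-4, np.float64(-2.3)), (-2, np.float64(-2.7)), (0, np.float64(-2.8)), (2, np.float64(-2.2)), (4, np.float64(-2.0)), (6, np.float64(-0.5))] predicted low(s=0) -3.6 w range -6.1 7.5 -6.7 6.7
side4 px/mm 0.264 brass low edge [(-6, np.float64(-2.5)), (-4, np.float64(-3.9)), (-2, np.float64(-4.3)), (0, np.float64(-4.3)), (2, np.float64(-4.3)), (4, np.float64(-3.4)), (6, np.float64(-2.5))] predicted low(s=0) -5.3 w range -7.0 7.8 -7.3 7.3
```

>>> {"fn": "apply_moves", "kwargs": {
  "moves": [
    [-0.01, 0, -0.005, 0],
    [-0.01, 0, -0.01, 0],
    [-0.01, 0, -0.01, 0]
  ]
}}

```text
t: 16.45
eef_pos: [667.6, -39.2, 176.0]
tcp_rot: [-180.0, 0.0, -0.7]
wrist_force: [-11.0, 1.2, 19.7]
width: 39.6
grip_force: 30.0
```

>>> {"fn": "apply_moves", "kwargs": {
  "moves": [
    [0.01, 0, -0.01, 0],
    [0.02, 0, -0.01, 0],
    [0.005, 0, -0.01, 0],
    [0.005, 0, -0.01, 0]
  ]
}}

```text
t: 16.85
eef_pos: [668.0, -38.9, 175.4]
tcp_rot: [-180.0, -0.0, -0.7]
wrist_force: [-11.4, 1.9, 23.7]
width: 39.3
grip_force: 30.0
```

```bash
python3 - <<'E'
from home import *
for n in("scene","side"):snap(n,n+"5");check(n+"5")
a=load("scene5")["pixels"].astype(int);b=load("scene4")["pixels"].astype(int);dd=abs(a-b).max(2)
print("brass region diff",dd[198:222,275:300].max(), (dd[198:222,275:300]>25).sum(), (dd[182:198,268:290]>25).sum())
E
```

```text
scene5 px/mm 0.29 brass low edge [(-6, np.float64(-1.6)), (-4, np.float64(-2.3)), (-2, np.float64(-2.7)), (0, np.float64(-2.8)), (2, np.float64(-2.2)), (4, np.float64(-2.0)), (6, np.float64(-0.5))] predicted low(s=0) -3.6 w range -6.3 7.5 -6.7 6.7
side5 px/mm 0.264 brass low edge [(-6, np.float64(-2.5)), (-4, np.float64(-3.9)), (-2, np.float64(-4.3)), (0, np.float64(-5.2)), (2, np.float64(-4.3)), (4, np.float64(-4.7)), (6, np.float64(-3.4))] predicted low(s=0) -5.3 w range -6.5 7.8 -7.3 7.3
brass region diff 85 19 8
```

>>> {"fn": "apply_moves", "kwargs": {
  "moves": [
    [0.003, 0, -0.007, 0],
    [0.006, 0, -0.014, 0],
    [0.006, 0, -0.014, 0]
  ]
}}

```text
t: 17.25
eef_pos: [668.4, -38.9, 175.1]
tcp_rot: [-180.0, -0.0, -0.7]
wrist_force: [-16.6, 2.2, 32.4]
width: 39.6
grip_force: 30.1
```

```bash
python3 - <<'E'
from home import *
for n in("scene","side"):snap(n,n+"6");check(n+"6")
for n in("scene","side"):
    a=load(n+"6")["pixels"].astype(int);b=load(n+"5")["pixels"].astype(int);dd=abs(a-b).max(2)
    print(n,(dd[150:225,195:300]>25).sum())
E
```

```text
scene6 px/mm 0.29 brass low edge [(-6, np.float64(-1.6)), (-4, np.float64(-2.3)), (-2, np.float64(-2.7)), (0, np.float64(-2.8)), (2, np.float64(-2.2)), (4, np.float64(-2.0)), (6, np.float64(-0.5))] predicted low(s=0) -3.6 w range -6.3 7.5 -6.7 6.7
side6 px/mm 0.264 brass low edge [(-6, np.float64(-2.5)), (-4, np.float64(-3.9)), (-2, np.float64(-4.3)), (0, np.float64(-5.2)), (2, np.float64(-5.2)), (4, np.float64(-4.7)), (6, np.float64(-3.4))] predicted low(s=0) -5.3 w range -6.7 7.8 -7.3 7.3
scene 102
side 16
```

>>> {"fn": "apply_moves", "kwargs": {
  "moves": [
    [-0.006, 0, 0.014, 0],
    [-0.01, 0, 0.022, 0],
    [-0.01, 0, 0.022, 0]
  ]
}}

```text
t: 17.65
eef_pos: [668.3, -38.9, 175.3]
tcp_rot: [-180.0, -0.1, -0.7]
wrist_force: [-5.8, 1.9, 14.5]
width: 39.4
grip_force: 30.0
```

Still seated, with a residual push of about 15 N. I'll open with the sleeve held against the shoulder.

>>> {"fn": "apply_moves", "kwargs": {
  "moves": [
    [0, 0, 0.01, 0],
    [0, 0, 0.01, 0],
    [0, 0, 0.01, 0],
    [0, 0, 0.01, 0]
  ],
  "hand": 0.2
}}

```text
t: 18.05
eef_pos: [668.3, -39.5, 173.9]
tcp_rot: [-180.0, 0.1, -0.7]
wrist_force: [-0.5, 0.7, 0.2]
width: 56.7
grip_force: 0.0
```

```bash
python3 - <<'E'
from home import *
for n in("scene","side"):snap(n,n+"7");check(n+"7")
s=env.read_state();print(s["eef_pos"],s["wrist_force"],s["width"])
E
```

```text
scene7 px/mm 0.29 brass low edge [(-6, np.float64(-1.6)), (-4, np.float64(-2.3)), (-2, np.float64(-2.7)), (0, np.float64(-2.8)), (2, np.float64(-2.2)), (4, np.float64(-2.0)), (6, np.float64(-0.5))] predicted low(s=0) -3.6 w range -6.1 6.8 -6.7 6.7
side7 px/mm 0.264 brass low edge [(-6, np.float64(-2.5)), (-4, np.float64(-3.9)), (-2, np.float64(-4.3)), (0, np.float64(-5.2)), (2, np.float64(-4.3)), (4, np.float64(-4.7)), (6, np.float64(-3.4))] predicted low(s=0) -5.3 w range -7.0 7.8 -7.3 7.3
[668.36598354 -39.5373807  174.02182677] [ 0.01909066 -0.06218409  0.06698864] 57.23010302945149
```

>>> {"fn": "apply_moves", "kwargs": {
  "moves": [
    [-0.1, 0, 0.23, 0],
    [-0.2, 0, 0.46, 0],
    [-0.32, 0, 0.74, 0],
    [-0.32, 0, 0.74, 0]
  ],
  "hand": 0.4
}}

```text
t: 18.55
eef_pos: [636.8, -39.7, 252.2]
tcp_rot: [179.9, -0.3, -0.7]
wrist_force: [-0.1, 0.0, -0.1]
width: 66.4
grip_force: 0.0
```

>>> {"fn": "apply_moves", "kwargs": {
  "moves": [
    [-0.1, 0, 0.4, 0],
    [-0.4, 0, 0.8, 0],
    [-0.76, -0.3, 0.8, 0],
    [-0.76, -0.6, 0.8, 0],
    [-0.76, -0.6, 0.8, 0]
  ]
}}

```text
t: 19.05
eef_pos: [560.0, -102.0, 328.4]
tcp_rot: [180.0, -0.0, -0.9]
wrist_force: [0.6, 0.8, -0.5]
width: 66.1
grip_force: 0.0
```

>>> {"fn": "apply_moves", "kwargs": {
  "moves": [
    [0, -0.5, -0.2, 0],
    [0, -1, -0.5, 0],
    [0, -1, -0.5, 0],
    [0, -1, -0.5, 0]
  ],
  "hand": 1
}}

```text
t: 19.45
eef_pos: [560.3, -200.3, 276.4]
tcp_rot: [-179.9, 0.2, -0.9]
wrist_force: [-0.0, -0.2, 0.8]
width: 92.4
grip_force: 0.0
```

>>> {"fn": "apply_moves", "kwargs": {
  "moves": [
    [0, -0.5, 0, 0],
    [0, -0.95, -0.3, 0],
    [0, -0.95, -0.6, 0],
    [0, -0.95, -1, 0],
    [0, -0.95, -1, 0]
  ]
}}

```text
t: 19.95
eef_pos: [559.5, -292.2, 174.5]
tcp_rot: [-179.8, 0.4, -0.7]
wrist_force: [0.9, 0.8, -0.0]
width: 95.3
grip_force: 0.0
```

```bash
python3 - <<'E'
from home import *
for n in("scene","side","wrist"):c=snap(n,n+"8")
for n in("scene","side"):check(n+"8")
s=env.read_state();print(s["t"],s["eef_pos"],s["tcp_rot"],s["width"])
# has the tip / stand moved?  template match of shaft tip region
for n in("scene","side"):
    a=load(n+"0")["pixels"];b=load(n+"8")["pixels"];u0,v0=map(int,proj(load(n+"0"),[648,-39,240]));t=a[v0-10:v0+10,u0-10:u0+10]
    r=cv2.matchTemplate(b[v0-16:v0+16,u0-16:u0+16],t,cv2.TM_CCOEFF_NORMED);print(n,cv2.minMaxLoc(r))
print(proj(c,[560,-295,18]))
E
```

```text
scene8 px/mm 0.29 brass low edge [(-6, np.float64(-1.6)), (-4, np.float64(-2.3)), (-2, np.float64(-2.7)), (0, np.float64(-2.8)), (2, np.float64(-2.2)), (4, np.float64(-2.0)), (6, np.float64(-0.5))] predicted low(s=0) -3.6 w range -6.4 6.1 -6.7 6.7
side8 px/mm 0.264 brass low edge [(-6, np.float64(-2.5)), (-4, np.float64(-3.9)), (-2, np.float64(-4.3)), (0, np.float64(-5.2)), (2, np.float64(-4.3)), (4, np.float64(-4.7)), (6, np.float64(-3.4))] predicted low(s=0) -5.3 w range -7.0 7.8 -7.3 7.3
20.1 [ 561.73698679 -293.88170138  180.57618428] [ 1.79927693e+02 -1.19561563e-01 -6.66570228e-01] 94.87148075756961
scene (-0.1645994633436203, 0.9997364282608032, (1, 2), (6, 6))
side (-0.18336668610572815, 0.9967315196990967, (12, 12), (6, 6))
(np.float64(260.42292840951035), np.float64(178.31425432520226))
```

>>> {"fn": "apply_moves", "kwargs": {
  "moves": [
    [0, 0, -0.5, 0],
    [0, 0, -0.9, 0],
    [0, 0, -0.9, 0],
    [0, 0, -0.9, 0],
    [0, 0, -0.9, 0]
  ]
}}

```text
t: 20.6
eef_pos: [562.0, -295.1, 91.6]
tcp_rot: [179.9, -0.2, -0.7]
wrist_force: [-0.6, 0.0, 0.0]
width: 95.2
grip_force: 0.0
```

>>> {"fn": "apply_moves", "kwargs": {
  "moves": [
    [0, 0, -0.3, 0],
    [0, 0, -0.6, 0],
    [0, 0, -0.7, 0],
    [0, 0, -0.7, 0],
    [0, 0, -0.7, 0],
    [0, 0, -0.7, 0]
  ]
}}

```text
t: 21.2
eef_pos: [561.3, -295.0, 20.2]
tcp_rot: [179.9, -0.1, -0.7]
wrist_force: [0.5, 0.3, -0.2]
width: 95.0
grip_force: 0.0
```

>>> {"fn": "apply_moves", "kwargs": {
  "moves": [
    [-0.01, 0, -0.1, 0],
    [-0.01, 0, -0.15, 0],
    [-0.01, 0, -0.15, 0],
    [-0.01, 0, -0.15, 0]
  ]
}}

```text
t: 21.6
eef_pos: [559.4, -294.5, 3.1]
tcp_rot: [-180.0, 0.0, -0.7]
wrist_force: [-0.1, 0.4, 0.2]
width: 94.9
grip_force: 0.0
```

>>> {"fn": "apply_moves", "kwargs": {
  "moves": [
    [0, 0, 0, 0],
    [0, 0, 0, 0],
    [0, 0, 0, 0],
    [0, 0, 0, 0],
    [0, 0, 0, 0],
    [0, 0, 0, 0],
    [0, 0, 0, 0]
  ],
  "hand": -1
}}

```text
t: 22.3
eef_pos: [559.5, -294.6, 3.4]
tcp_rot: [180.0, -0.0, -0.7]
wrist_force: [-0.1, 0.6, -0.9]
width: 45.3
grip_force: 30.0
```

>>> {"fn": "apply_moves", "kwargs": {
  "moves": [
    [0, 0, 0.3, 0],
    [0, 0, 0.6, 0],
    [0, 0, 1, 0],
    [0, 0, 1, 0]
  ]
}}

```text
t: 22.7
eef_pos: [561.3, -295.7, 108.2]
tcp_rot: [179.8, -0.4, -0.7]
wrist_force: [0.3, -0.3, -1.0]
width: 45.2
grip_force: 30.0
```

>>> {"fn": "apply_moves", "kwargs": {
  "moves": [
    [0, 0, 0.4, 0],
    [0, 0.3, 0.8, 0],
    [0, 0.6, 1, 0],
    [0, 0.6, 1, 0]
  ]
}}

```text
t: 23.1
eef_pos: [560.2, -232.2, 205.9]
tcp_rot: [179.9, -0.2, -0.6]
wrist_force: [0.7, 0.1, -2.2]
width: 45.2
grip_force: 30.0
```

>>> {"fn": "apply_moves", "kwargs": {
  "moves": [
    [0.1, 0.3, 0.4, 0],
    [0.3, 0.6, 0.8, 0],
    [0.5, 0.9, 0.87, 0],
    [0.5, 0.9, 0.87, 0]
  ]
}}

```text
t: 23.5
eef_pos: [611.6, -141.8, 291.0]
tcp_rot: [180.0, -0.1, -0.6]
wrist_force: [-0.5, -0.0, -2.5]
width: 45.5
grip_force: 30.0
```

>>> {"fn": "apply_moves", "kwargs": {
  "moves": [
    [0.1, 0.3, 0, 0],
    [0.2, 0.6, 0, 0],
    [0.3, 0.9, 0, 0],
    [0.37, 1, 0, 0],
    [0.37, 1, 0, 0],
    [0.37, 1.0, 0, 0]
  ]
}}

```text
t: 24.1
eef_pos: [646.2, -45.6, 289.4]
tcp_rot: [180.0, 0.1, -0.7]
wrist_force: [0.5, 0.4, -1.8]
width: 45.4
grip_force: 30.0
```

>>> {"fn": "apply_moves", "kwargs": {
  "moves": [
    [0, 0.052, -0.1, 0],
    [0, 0.052, -0.2, 0],
    [0, 0.052, -0.3, 0],
    [0, 0.052, -0.3, 0],
    [0, 0.052, -0.3, 0]
  ]
}}

```text
t: 24.6
eef_pos: [646.4, -39.6, 260.1]
tcp_rot: [180.0, 0.0, -0.7]
wrist_force: [0.1, 0.4, -1.3]
width: 45.2
grip_force: 30.0
```

>>> {"fn": "apply_moves", "kwargs": {
  "moves": [
    [0, 0, -0.04, 0],
    [0, 0, -0.08, 0],
    [0, 0, -0.12, 0],
    [0, 0, -0.16, 0],
    [0, 0, -0.2, 0],
    [0, 0, -0.22, 0],
    [0, 0, -0.22, 0]
  ]
}}

```text
t: 25.3
eef_pos: [646.4, -39.3, 238.0]
tcp_rot: [-180.0, 0.0, -0.7]
wrist_force: [0.2, -0.1, -1.5]
width: 45.3
grip_force: 30.0
```

>>> {"fn": "apply_moves", "kwargs": {
  "moves": [
    [0.005, 0, -0.02, 0],
    [0.01, 0, -0.04, 0],
    [0.015, 0, -0.06, 0],
    [0.02, 0, -0.08, 0],
    [0.022, 0, -0.1, 0],
    [0.022, 0, -0.1, 0]
  ]
}}

```text
t: 25.9
eef_pos: [649.6, -39.4, 229.0]
tcp_rot: [180.0, -0.2, -0.7]
wrist_force: [3.6, 0.1, 3.5]
width: 45.5
grip_force: 30.0
```

>>> {"fn": "apply_moves", "kwargs": {
  "moves": [
    [0.003, 0, -0.01, 0],
    [0.008, 0, -0.02, 0],
    [0.012, 0, -0.03, 0],
    [0.016, 0, -0.04, 0],
    [0.016, 0, -0.04, 0]
  ]
}}

```text
t: 26.4
eef_pos: [651.7, -39.3, 225.5]
tcp_rot: [180.0, -0.3, -0.7]
wrist_force: [5.6, 1.2, 5.3]
width: 45.6
grip_force: 30.0
```

>>> {"fn": "apply_moves", "kwargs": {
  "moves": [
    [0.002, 0, -0.015, 0],
    [0.006, 0, -0.03, 0],
    [0.012, 0, -0.045, 0],
    [0.02, 0, -0.06, 0],
    [0.02, 0, -0.06, 0],
    [0.02, 0, -0.06, 0]
  ]
}}

```text
t: 27.0
eef_pos: [654.1, -39.3, 219.6]
tcp_rot: [180.0, -0.3, -0.7]
wrist_force: [7.5, 1.5, 5.3]
width: 45.1
grip_force: 30.0
```

>>> {"fn": "apply_moves", "kwargs": {
  "moves": [
    [0.006, 0, -0.015, 0],
    [0.012, 0, -0.03, 0],
    [0.02, 0, -0.045, 0],
    [0.028, 0, -0.06, 0],
    [0.028, 0, -0.06, 0],
    [0.028, 0, -0.06, 0]
  ]
}}

```text
t: 27.6
eef_pos: [656.8, -39.4, 213.5]
tcp_rot: [180.0, -0.3, -0.7]
wrist_force: [7.2, 1.2, 4.0]
width: 45.5
grip_force: 30.0
```

```bash
python3 - <<'E'
from home import *
for n in("scene","side"):
    c=snap(n,n+"9");check(n+"9")
    a=load(n+"8")["pixels"];b=c["pixels"];u0,v0=map(int,proj(c,seat+22*u));t=a[v0-9:v0+9,u0-9:u0+9]
    r=cv2.matchTemplate(b[v0-14:v0+14,u0-14:u0+14],t,cv2.TM_CCOEFF_NORMED);print(n,cv2.minMaxLoc(r)[1::2],r[5,4:7].round(3),r[4:7,5].round(3))
s=env.read_state();print(s["t"],s["eef_pos"],s["wrist_force"],s["moment"])
from cmp import comp
comp([("scene9",7,[662,-39,205]),("side9",7,[662,-39,205])],"pics/cH.png")
E
```

```text
scene9 px/mm 0.29 brass low edge [(-6, np.float64(-1.6)), (-4, np.float64(-2.3)), (-2, np.float64(-2.7)), (0, np.float64(-2.8)), (2, np.float64(-2.2)), (4, np.float64(-2.0)), (6, np.float64(-0.5))] predicted low(s=0) -3.6 w range -6.4 6.1 -6.7 6.7
scene (0.8246937394142151, (5, 5)) [0.613 0.825 0.658] [0.659 0.825 0.817]
side9 px/mm 0.264 brass low edge [(-6, np.float64(-2.5)), (-4, np.float64(-3.9)), (-2, np.float64(-4.3)), (0, np.float64(-5.2)), (2, np.float64(-4.3)), (4, np.float64(-4.7)), (6, np.float64(-3.4))] predicted low(s=0) -5.3 w range -7.0 7.8 -7.3 7.3
side (0.8031690120697021, (5, 6)) [0.742 0.775 0.606] [0.668 0.775 0.803]
27.7 [656.79925295 -39.3486054  213.49724316] [7.5061628  0.73191813 4.39160219] [ 0.18048414 -1.53844908  0.03265298]
scene9 0 0 253 174 7
side9 400 0 183 149 7
```

>>> {"fn": "apply_moves", "kwargs": {
  "moves": [
    [0.012, 0, -0.015, 0],
    [0.02, 0, -0.03, 0],
    [0.028, 0, -0.045, 0],
    [0.034, 0, -0.06, 0],
    [0.04, 0, -0.07, 0],
    [0.04, 0, -0.07, 0]
  ]
}}

```text
t: 28.3
eef_pos: [658.9, -39.2, 208.0]
tcp_rot: [180.0, -0.1, -0.7]
wrist_force: [-8.2, 1.5, 20.4]
width: 45.3
grip_force: 30.1
```

>>> {"fn": "apply_moves", "kwargs": {
  "moves": [
    [-0.015, 0, 0.01, 0],
    [-0.025, 0, 0.02, 0],
    [-0.025, 0, 0.02, 0],
    [-0.025, 0, 0.02, 0]
  ]
}}

```text
t: 28.7
eef_pos: [658.5, -39.2, 208.3]
tcp_rot: [180.0, -0.3, -0.7]
wrist_force: [10.4, 1.6, 1.8]
width: 45.4
grip_force: 30.0
```

>>> {"fn": "apply_moves", "kwargs": {
  "moves": [
    [0, 0, -0.01, 0],
    [0.004, 0, -0.02, 0],
    [0.009, 0, -0.03, 0],
    [0.013, 0, -0.04, 0],
    [0.017, 0, -0.05, 0],
    [0.017, 0, -0.05, 0]
  ]
}}

```text
t: 29.3
eef_pos: [659.1, -39.2, 203.9]
tcp_rot: [180.0, -0.2, -0.7]
wrist_force: [0.9, 1.2, 9.6]
width: 45.5
grip_force: 30.0
```

>>> {"fn": "apply_moves", "kwargs": {
  "moves": [
    [-0.005, 0, 0, 0],
    [-0.01, 0, 0, 0],
    [-0.01, 0, -0.01, 0],
    [-0.007, 0, -0.02, 0],
    [-0.003, 0, -0.03, 0],
    [-0.003, 0, -0.03, 0]
  ]
}}

```text
t: 29.9
eef_pos: [659.8, -39.3, 200.9]
tcp_rot: [180.0, -0.3, -0.7]
wrist_force: [6.7, 2.0, 6.8]
width: 45.2
grip_force: 30.0
```

```bash
python3 - <<'E'
from home import *
for n in("scene","side","wrist"):
    c=snap(n,n+"10")
    if n!="wrist":check(n+"10")
from cmp import comp
print(env.read_state()["wrist_force"])
comp([("scene10",8,[662,-39,205]),("side10",8,[662,-39,205]),("wrist10",2.6,[660,-39,215])],"pics/cI.png")
E
```

```text
scene10 px/mm 0.29 brass low edge [(-6, np.float64(-1.6)), (-4, np.float64(-2.3)), (-2, np.float64(-2.7)), (0, np.float64(-2.8)), (2, np.float64(-2.2)), (4, np.float64(-2.0)), (6, np.float64(-0.5))] predicted low(s=0) -3.6 w range -6.4 7.2 -6.7 6.7
side10 px/mm 0.264 brass low edge [(-6, np.float64(-2.5)), (-4, np.float64(-3.9)), (-2, np.float64(-4.3)), (0, np.float64(-5.2)), (2, np.float64(-4.3)), (4, np.float64(-4.7)), (6, np.float64(-3.4))] predicted low(s=0) -5.3 w range -7.0 7.8 -7.3 7.3
[8.03341927 1.41855641 6.6542254 ]
scene10 0 0 256 177 8
side10 400 0 186 151 8
wrist10 0 300 182 191 2.6
```

View pics/cI.png

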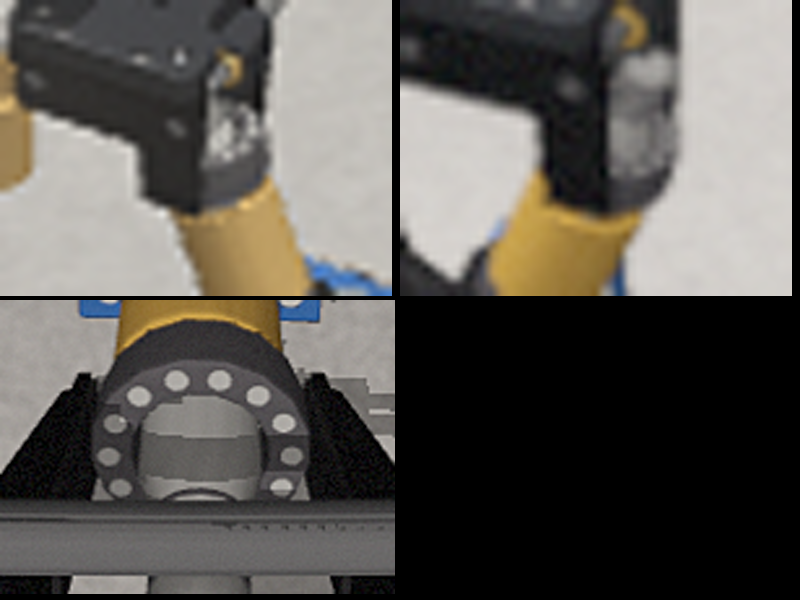

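>>> {"fn": "apply_moves", "kwargs": {
  "moves": [
    [0.004, 0, -0.01, 0],
    [0.008, 0, -0.02, 0],
    [0.012, 0, -0.03, 0],
    [0.016, 0, -0.04, 0],
    [0.016, 0, -0.04, 0]
  ]
}}

```text
t: 30.55
eef_pos: [661.2, -39.2, 196.8]
tcp_rot: [180.0, -0.3, -0.7]
wrist_force: [5.5, 2.5, 6.9]
width: 45.0
grip_force: 30.0
```

>>> {"fn": "apply_moves", "kwargs": {
  "moves": [
    [0.004, 0.003, -0.01, 0],
    [0.008, 0.005, -0.02, 0],
    [0.012, 0.005, -0.03, 0],
    [0.012, 0.005, -0.03, 0]
  ]
}}

```text
t: 30.95
eef_pos: [660.9, -38.6, 193.5]
tcp_rot: [-180.0, -0.1, -0.7]
wrist_force: [-1.2, 0.7, 9.0]
width: 44.4
grip_force: 30.0
```

>>> {"fn": "apply_moves", "kwargs": {
  "moves": [
    [0.003, 0, -0.01, 0],
    [0.006, 0, -0.02, 0],
    [0.006, 0, -0.02, 0]
  ]
}}

```text
t: 31.25
eef_pos: [661.2, -38.5, 192.6]
tcp_rot: [-180.0, -0.1, -0.7]
wrist_force: [-6.9, 2.6, 18.4]
width: 44.7
grip_force: 30.0
```

>>> {"fn": "apply_moves", "kwargs": {
  "moves": [
    [0.003, 0, -0.01, 0],
    [0.006, 0, -0.02, 0],
    [0.006, 0, -0.02, 0]
  ]
}}

```text
t: 31.55
eef_pos: [661.5, -38.5, 192.1]
tcp_rot: [180.0, -0.1, -0.7]
wrist_force: [-12.3, 1.2, 29.1]
width: 44.4
grip_force: 30.0
```

```bash
cat > roll.py <<'E'
from home import *
from scipy.optimize import least_squares
def blobs(c,P,rad):
    g=cv2.cvtColor(c["pixels"],cv2.COLOR_BGR2GRAY);u0,v0=proj(c,P);h=cv2.adaptiveThreshold(g,255,cv2.ADAPTIVE_THRESH_MEAN_C,cv2.THRESH_BINARY,21,-25)
    n,l,st,ce=cv2.connectedComponentsWithStats(h,connectivity=4)
    return np.array([ce[i] for i in range(1,n) if 10<st[i,4]<130 and max(st[i,2:4])<14 and np.hypot(*(ce[i]-[u0,v0]))<rad])
def fitc(c,B,P,n0,r,free):
    # centre (3), tilt of the normal in x and y; radius fixed unless free
    K=lambda q:(np.array(q[:3]),Ro.from_euler("yx",q[3:5]).apply([0,0,1]))
    def f(q):
        C,n=K(q);rr=q[5] if free else r;out=[]
        for b in B:
            p,d=ray(c,*b);X=p+d*(((C-p)@n)/(d@n));out.append(np.linalg.norm(X-C)-rr)
        w=[(q[2]-P[2])*.3] ; return np.array(out+w+([0] if free else []))
    q0=list(P)+list(n0)+[r];return least_squares(f,q0 if free else q0[:5],loss="soft_l1",f_scale=.5)
E
python3 - <<'E'
from roll import *
c=load("wB");B=blobs(c,[560,-295,18],45);print(len(B),B.round().tolist())
c2=snap("wrist","wrist11");P=seat+68*u;B2=blobs(c2,P,75);print(P,proj(c2,P),len(B2),B2.round().tolist())
E
```

```text
4 [[266.0, 94.0], [259.0, 106.0], [270.0, 108.0], [252.0, 145.0]]
[661.52447544 -39.43321483 208.46007987] (np.float64(260.9912581089345), np.float64(250.62668012150905)) 18 [[223.0, 190.0], [295.0, 191.0], [309.0, 195.0], [263.0, 199.0], [277.0, 203.0], [252.0, 229.0], [269.0, 230.0], [237.0, 234.0], [330.0, 233.0], [284.0, 236.0], [227.0, 242.0], [293.0, 245.0], [223.0, 253.0], [294.0, 256.0], [220.0, 265.0], [227.0, 263.0], [297.0, 265.0], [289.0, 265.0]]
```

```bash
python3 - <<'E'
from roll import *
c=load("wrist11");P=seat+68*u
B=[(252,229),(269,230),(237,234),(284,236),(227,242),(293,245),(223,253),(294,256),(227,263),(289,265)]
for c_,BB,nm in((load("wrist10"),[(226.6,238),(235.5,228),(249.7,221.8),(266,222),(281,228),(291,238),(294,251),(224,251),(228,263),(290,263)],"before"),(c,B,"now")):
  for r in(18,18.5,19):
    R=fitc(c_,BB,P,[-.4,0],r,False);print(nm,r,R.x[:3].round(1),np.degrees(R.x[3:5]).round(1),R.cost.round(2))
wb=load("wB");g=cv2.cvtColor(wb["pixels"],cv2.COLOR_BGR2GRAY)
# radius check in flat start view: radial brightness profile
best=[]
for r in np.arange(15,22,.5):best.append((r,np.mean([g[int(round(v)),int(round(x))] for x,v in [proj(wb,[560.2+r*np.cos(t),-295.2+r*np.sin(t),18]) for t in np.linspace(0,6.283,90)]]).round()))
print(best)
E
```

```text
before 18 [662.  -39.1 218.4] [59.4  3.8] 1.5
before 18.5 [660.1 -39.1 214.3] [59.5  3.9] 0.89
before 19 [658.4 -39.1 210.6] [60.1  3.9] 0.33
now 18 [661.4 -38.3 212.6] [-21.   -0.3] 0.69
now 18.5 [660.  -38.3 209.7] [-21.9  -0.3] 0.2
now 19 [659.3 -38.3 208. ] [-23.7  -0.3] 0.08
[(np.float64(15.0), np.float64(60.0)), (np.float64(15.5), np.float64(71.0)), (np.float64(16.0), np.float64(87.0)), (np.float64(16.5), np.float64(101.0)), (np.float64(17.0), np.float64(110.0)), (np.float64(17.5), np.float64(124.0)), (np.float64(18.0), np.float64(130.0)), (np.float64(18.5), np.float64(131.0)), (np.float64(19.0), np.float64(128.0)), (np.float64(19.5), np.float64(126.0)), (np.float64(20.0), np.float64(114.0)), (np.float64(20.5), np.float64(101.0)), (np.float64(21.0), np.float64(89.0)), (np.float64(21.5), np.float64(71.0))]
```

>>> {"fn": "apply_moves", "kwargs": {
  "moves": [
    [-0.007, -0.002, 0.015, 0],
    [-0.01, -0.004, 0.025, 0],
    [-0.01, -0.004, 0.025, 0]
  ]
}}

```text
t: 31.9
eef_pos: [661.3, -38.7, 192.3]
tcp_rot: [-180.0, -0.1, -0.7]
wrist_force: [-1.0, 4.0, 10.5]
width: 44.2
grip_force: 30.0
```

>>> {"fn": "apply_moves", "kwargs": {
  "moves": [
    [0, 0, 0, 0],
    [0, 0, 0, 0],
    [0, 0, 0, 0],
    [0, 0, 0, 0]
  ],
  "hand": 0.3
}}

```text
t: 32.3
eef_pos: [660.8, -39.3, 190.5]
tcp_rot: [180.0, 0.0, -0.7]
wrist_force: [-0.2, 0.3, 0.1]
width: 61.3
grip_force: 0.0
```

```bash
python3 - <<'E'
from roll import *
c=snap("wrist","wrist12");P=seat+68*u;B2=blobs(c,P,75);print(B2.round().tolist())
s=env.read_state();print(s["eef_pos"],s["wrist_force"],s["width"])
E
```

```text
[[222.0, 189.0], [295.0, 190.0], [308.0, 195.0], [251.0, 230.0], [268.0, 230.0], [236.0, 234.0], [282.0, 236.0], [225.0, 242.0], [291.0, 245.0], [223.0, 253.0], [293.0, 256.0], [226.0, 263.0], [288.0, 265.0], [296.0, 265.0]]
[660.85180893 -39.32073789 190.55698244] [0.52035443 0.52512725 0.80384667] 61.96561098916885
```

>>> {"fn": "apply_moves", "kwargs": {
  "moves": [
    [-0.1, 0, 0.23, 0],
    [-0.2, 0, 0.46, 0],
    [-0.32, 0, 0.74, 0],
    [-0.32, 0, 0.74, 0]
  ]
}}

```text
t: 32.75
eef_pos: [629.2, -39.4, 268.6]
tcp_rot: [179.9, -0.3, -0.7]
wrist_force: [0.2, 0.0, 0.4]
width: 61.5
grip_force: 0.0
```

>>> {"fn": "apply_moves", "kwargs": {
  "moves": [
    [-0.1, 0, 0.4, 0],
    [-0.4, 0, 0.8, 0],
    [-0.6, 0, 0.8, 0],
    [-0.6, 0, 0.8, 0],
    [-0.6, 0, 0.8, 0]
  ],
  "hand": 0.6
}}

```text
t: 33.25
eef_pos: [569.1, -39.3, 344.4]
tcp_rot: [180.0, 0.0, -0.7]
wrist_force: [0.2, -1.2, -0.1]
width: 76.2
grip_force: 0.0
```

>>> {"fn": "apply_moves", "kwargs": {
  "moves": [
    [-1, 0, 0, 0],
    [-1, 0, 0, 0],
    [-1, 0, 0, 0],
    [-1, 0, 0, 0],
    [-1, 0, 0, 0],
    [-1, 0, 0, 0]
  ]
}}

```text
t: 33.85
eef_pos: [470.1, -39.4, 344.2]
tcp_rot: [-180.0, 0.1, -0.7]
wrist_force: [-0.2, 0.3, 0.2]
width: 75.9
grip_force: 0.0
```

```bash
python3 - <<'E'
from roll import *
for n in("scene","side"):
    c=snap(n,n+"13");check(n+"13");a=load(n+"0")["pixels"];b=c["pixels"]
    for nm,Q in(("tip",seat+100*u),("grease",[653,353,100]),("spray",[654,-311,90]),("cup",[476,-278,30]),("bin",[515,250,40]),("base",[740,-60,12])):
        u0,v0=map(int,proj(c,Q))
        if not(16<u0<496 and 16<v0<368):continue
        r=cv2.matchTemplate(b[v0-14:v0+14,u0-14:u0+14],a[v0-9:v0+9,u0-9:u0+9],cv2.TM_CCOEFF_NORMED);m=cv2.minMaxLoc(r);print(n,nm,round(m[1],3),m[3])
    # visible dark bearing: brass top edge and bearing top along the axis line
    al=[proj(c,seat+s*u) for s in range(30,100,4)];print([(s,int(b[int(round(v)),int(round(x))].mean())) for s,(x,v) in zip(range(30,100,4),al)])
E
```

```text
scene13 px/mm 0.29 brass low edge [(-6, np.float64(-1.6)), (-4, np.float64(-2.3)), (-2, np.float64(-2.7)), (0, np.float64(-2.8)), (2, np.float64(-2.2)), (4, np.float64(-2.0)), (6, np.float64(-0.5))] predicted low(s=0) -3.6 w range -6.4 6.1 -6.7 6.7
scene tip 0.994 (5, 5)
scene grease 1.0 (5, 5)
scene spray 1.0 (5, 5)
scene cup 1.0 (5, 5)
scene bin 0.999 (5, 5)
scene base 0.999 (5, 5)
[(30, 131), (34, 113), (38, 81), (42, 81), (46, 82), (50, 80), (54, 83), (58, 95), (62, 157), (66, 149), (70, 152), (74, 161), (78, 163), (82, 173), (86, 122), (90, 127), (94, 120), (98, 121)]
side13 px/mm 0.264 brass low edge [(-6, np.float64(-2.5)), (-4, np.float64(-3.9)), (-2, np.float64(-4.3)), (0, np.float64(-5.2)), (2, np.float64(-4.3)), (4, np.float64(-4.7)), (6, np.float64(-3.4))] predicted low(s=0) -5.3 w range -7.0 7.8 -7.3 7.3
side tip 0.945 (5, 5)
side grease 0.988 (5, 5)
side spray 0.999 (5, 5)
side cup 0.998 (5, 5)
side bin 0.999 (5, 5)
side base 0.986 (5, 5)
[(30, 63), (34, 55), (38, 61), (42, 68), (46, 121), (50, 167), (54, 132), (58, 130), (62, 127), (66, 131), (70, 126), (74, 133), (78, 129), (82, 131), (86, 97), (90, 99), (94, 99), (98, 124)]
```

```bash
python3 -c "
from station import env
print(env.sign_off())"
```

```text
the job is handed in; nothing more can be done
None
```

The job is handed in at about 34 s of robot time: the sleeve is home on the shoulder and the bearing sits square on its end, each released only after being pressed home. The camera check found the axle, clamp and bystanders unmoved.

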